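# Turn the gamelan key over on the ramp

## Task

Turn over the longer of the two bronze keys for grinding: push it endwise just far enough over the brow that it tips, draw back so it drops nose down into the gutter and leans on the slope, then push its upper part forward from behind until it falls onto the felt bed, crown down and flat underside up. Leave the shorter key where it lies.

Things in the scene. Friction and masses are not known exactly. Their poses are not given: they have to be found in the camera images.
- long_key: Longer bronze key, to be turned over: 128 mm long (x), 46 wide (y), 14 thick, 0.5 kg. Origin: centre of its flat underside; z to its crown (upper 6 mm, 30 wide). Starts crown up in a lane, +x end (nose) to the slope. With its middle 10 to 15 mm past the brow it tips and slides nose down into the gutter, leaning on the slope; a pusher rubbing on its tail can hold it level: draw back 15 mm to free it.
- short_key: Shorter bronze key, 76 mm long (x), 42 mm wide, 12 mm thick, same crown shape, in the other lane; not to be moved. Origin at the centre of its underside. Either key may lie in either lane.
- ramp: Fixed wooden ramp. Origin on the table under the slope's foot, midline; x runs down the ramp. Level deck, top z = 78 mm, x = -235 to -50 mm (brow); slope 55 degrees steep, 88 mm long, down to x = 0; gutter 22 mm wide, floor z = 6 mm; then the bed. Two lanes 60 mm wide at y = +-48 mm between side boards and a 36 mm middle strip, all 83 mm high (5 above the deck), ending at x = 22 mm.
- bed (a point): Centre of the level felt bed's top (axes as the ramp's): ramp x = 98, z = 20 mm; 152 mm long, 156 wide, lip 6 mm high. The bed's edge holds the foot of a key leaning in the gutter (its top then 30 mm above the deck), so a level second push with the fingertips about 20 mm above the deck, against its underside, on to ramp x = 45 mm, tips it past upright (top 134 mm above the table) onto the bed.
Things that resemble listed ones, but are neither listed nor needed, are in the scene too. What is shaped like the long_key but blue is not meant.

How it is judged:
By the outcome, as a careful person would: the job done as asked, in the order asked, and still so for the second after the job is handed in, with the robot touching nothing.
It also fails if it takes over 42 s, if anything falls off the work surface, if the arm or the gripper's body presses on something with over 40 N, if the wrist force passes 120 N, or if a joint passes its speed limit or range.

## Robot

A 6-joint arm with a two-finger parallel gripper is mounted at the origin on the work surface. World frame = base frame: x ahead of the robot, y to its left, z up, the work surface at z = 0. Lengths are in mm, angles in rad, forces in N, time in s.
With the tool pointing down it reaches from about 350 to 775 mm from the base axis. Payload 7.3 kg.
Tool frame: the origin (TCP) lies midway between the tips of the shut fingers; the grasp point (between the pads) lies 19 mm behind it (bot.tcp_to_grasp is the distance from the TCP to the grasp point, in mm); z points along the fingers, y is the line along which they close (so a half turn about z gives the same grasp; the last joint's range is limited). The gripper opens to 92 mm and grips with 3 to 60 N. Pads are 19 mm wide; open, the fingers measure 130 mm over their backs; the gripper's body (75 mm by 190 mm) begins 47 mm behind the grasp point.
Start: joints at [-1.314, 0.342, 1.524, -0, 1.275, -0.146], TCP at [205.821, -482.993, 226.741] pointing down, gripper open.
Joint ranges: [-2.53, 2.53], [-0.77, 2.02], [0.04, 2.7], [-1, 4.14], [0.28, 2.66], [-3.11, 3.11]. Speed limits (rad/s): [2.57, 2.57, 3.14, 3.14, 3.14, 3.14].

## Interface

Orientations are given as [roll, pitch, yaw] about the fixed x, y, z axes, in that order (R = Rz(yaw) Ry(pitch) Rx(roll)).
In Python, from plant import bot, viewer gives the robot as it stands. The module is installed in compiled form; this text tells all that it offers.
- The arm moves only by the shell command python3 -m handwheel 'ROWS'. ROWS is text: rows parted by semicolons, each of 7 numbers parted by spaces: the shift along the tool's x, y, z scaled (see below), then the turn, a rotation vector about the tool's x, y, z scaled (see below), then the opening, from -1 (shut) to 1 (fully open), so that 0 is half open. In form: tx ty tz rx ry rz gripper; .... A call has 1 to 8 rows; each row is the pose to reach, as a shift and turn from the pose commanded when the call began, along the tool's axes at that moment, turning the shorter way round; what a row does not reach only later rows make up. The controller multiplies each number of a shift by 10 cm and each number of a turn by pi rad. A row lasts 1/12 s, in which the tool goes at most 41.7 mm and 7.16 degrees, less where a joint would pass 70% of its speed; a pose out of reach is approached as far as the arm can. A call with a number of a shift or a turn outside -1 to 1 is refused whole. A call with a gripper value outside its range is refused whole. The fingers move at their own pace and stop on an object; the grip force is fixed at half the most. Time passes only in rows, so rows that repeat a pose let the fingers close. It gives the time, the measured TCP pose, the force, the opening and the grip force at its end, in the units of the state.
- bot.get_obs(): the state, without advancing time (a new reading comes with each control period).
- viewer.capture(name): name is "side" or "top"; returns a dict with "frame" (480x640x3 uint8, red, green, blue), "fov_y" (degrees; the focal length in pixels is half the picture's height over the tangent of half this angle, whatever the lens; pixels are square), "cx", "cy" (the principal point, pixels), "dist_coeffs" ([k1, k2, p1, p2, k3] as OpenCV has them; the pictures are not rectified), "T" (4x4, takes a point from camera to world coordinates). Camera axes: x right, y down, z forward; pixel columns grow to the right and rows downward; lengths in mm; the calibration is good to about 2 mm. A picture is of the moment at which its call begins. There is no depth.
- bot.close_job(): hands the job in; it is judged then, once.
Trained networks look in a picture, given as the dict that the camera call returned (one of the last four; its "shot" number tells which), for a name from the list of things; names that differ only in an ending like _2 or _b are one class to them, and where a whole thing is asked for, a point or a joint stands for the part that bears it (a point fixed in the world has none). Each returns a list of dicts, best first, with "score" (0 to 1); they miss things now and then, are a little off and sometimes report something else, mostly with a low value. They report only what shows in the picture. A call takes as long as a camera call. They do not tell look-alikes from the thing itself.
- viewer.recognise(target, picture): "centre" ([column, row] in pixels, amid what is visible of it).
- viewer.cut_out(target, picture): "pixels" (480x640 bool, what is visible of it) and "centre" ([column, row] in pixels, amid what is visible of it).
The state is a dict: "time": time; "joint_positions": joint angles; "dq": joint speeds; "tau": joint torques, N m; "tool_pos": TCP position; "tcp_rot": TCP orientation; "contact_force": force on the tool from outside, world axes, zero at the start; "moment": the same for the moment, N m; "grip_width": finger opening in mm; "finger_force": force on a finger pad.
Only numpy, scipy, OpenCV 4.12 (cv2) and the standard library are available. Lean on these libraries where they do the work, as an engineer would, in place of code of your own. Each camera call takes 0.05 s, during which the arm holds its last target. There are 200 camera calls.

## Working session

There is one attempt and no reset: what is moved stays moved. The work goes in short steps, Python scripts to look and compute and a shell command to move; the robot and the scene stay as the last step left them, time stands still between calls to the robot, and variables do not carry over. Pictures are saved under pics/ and viewed, at most 10 in all, crops included, and the job is handed in when it is done.

```bash
mkdir -p pics
python3 - <<'E'
from plant import bot,viewer
import cv2,numpy as np
o=bot.get_obs();print(o)
for n in("top","side"):
    p=viewer.capture(n);cv2.imwrite(f"pics/{n}0.png",p["frame"][:,:,::-1])
    print(n,{k:p[k] for k in p if k!="frame"})
    for t in("long_key","short_key","ramp"):
        print(t,[(r["score"],r["centre"],int(r["pixels"].sum())) for r in viewer.cut_out(t,p)])
E
```

```text
{'time': 0.0, 'joint_positions': array([-1.31398953e+00,  3.42729574e-01,  1.52498754e+00,  3.37582748e-06,
        1.27541924e+00, -1.45948678e-01]), 'dq': array([ 1.66275966e-03, -7.34199060e-05,  9.31399836e-04,  1.24046898e-03,
        7.52894108e-04,  1.57752522e-03]), 'tau': array([-2.91107077e-03, -4.31250215e+01, -2.44223589e+01,  7.14996387e-02,
        5.59731235e-02, -1.53703463e-04]), 'tool_pos': array([ 205.71979505, -482.58104721,  226.05170373]), 'tcp_rot': array([-3.14006584e+00, -2.27695200e-04,  4.02754315e-01]), 'contact_force': array([-0.22563269,  0.08621218, -0.14585858]), 'moment': array([-0.00087266, -0.00723281, -0.01431041]), 'finger_force': 0.0, 'grip_width': 91.80293766433049}
top {'fov_y': 51.475741292211865, 'cx': 327.6320133579708, 'cy': 237.90405392765558, 'dist_coeffs': array([-0.04007085,  0.        ,  0.        ,  0.        ,  0.        ]), 'T': array([[-2.56283035e-03, -9.82740892e-01,  1.84969652e-01,
         4.77395475e+02],
       [-9.99904250e-01,  3.02383122e-06, -1.38380177e-02,
         1.10682564e+02],
       [ 1.35986265e-02, -1.84987405e
[... 423 characters left out ...]
15201812159506, 'dist_coeffs': array([-0.00026919,  0.        ,  0.        ,  0.        ,  0.        ]), 'T': array([[-9.06742761e-01, -3.15532640e-01,  2.79744022e-01,
         3.47472135e+02],
       [-4.21596844e-01,  6.64843026e-01, -6.16635915e-01,
         7.11906623e+02],
       [ 8.58289558e-03, -6.77069349e-01, -7.35869166e-01,
         8.31743381e+02],
       [ 0.00000000e+00,  0.00000000e+00,  0.00000000e+00,
         1.00000000e+00]]), 'shot': 2}
long_key [(0.92, [311.9, 262.7], 1709), (0.81, [256.2, 240.5], 1276), (0.76, [198.8, 360.5], 1976), (0.71, [292.1, 386.5], 2216), (0.35, [365.2, 256.2], 15017)]
short_key [(0.78, [363.6, 277.5], 951)]
ramp [(0.85, [366.3, 252.4], 14516)]
```

View pics/top0.png

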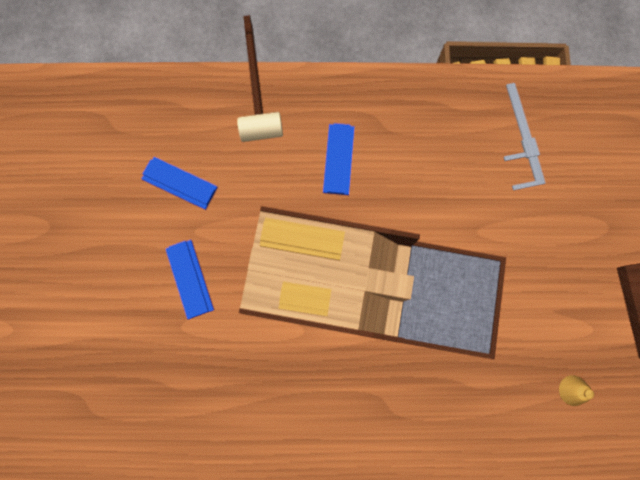

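View pics/side0.png

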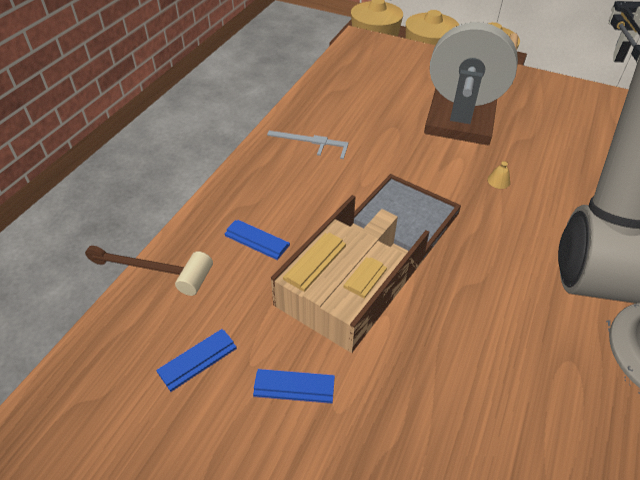

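The bronze candidates are the long one at top (302,239), in the far lane, and the short one at (304,298). The three blue bars are look-alikes and not meant. I'll confirm this in a crop rectified to the deck plane.

```bash
cat > h.py <<'E'
import numpy as np,cv2
from plant import bot,viewer
def K(p):
    f=240/np.tan(np.radians(p["fov_y"]/2));return np.array([[f,0,p["cx"]],[0,f,p["cy"]],[0,0,1]])
def proj(p,X):
    Ti=np.linalg.inv(p["T"]);return cv2.projectPoints(np.float64(X).reshape(-1,3),cv2.Rodrigues(Ti[:3,:3])[0],Ti[:3,3],K(p),p["dist_coeffs"])[0].reshape(-1,2)
def unproj(p,uv,z):
    n=cv2.undistortPoints(np.float64(uv).reshape(-1,1,2),K(p),p["dist_coeffs"]).reshape(-1,2)
    d=np.c_[n,np.ones(len(n))]@p["T"][:3,:3].T;o=p["T"][:3,3];return o+d*((z-o[2])/d[:,2])[:,None]
def key(p,mask,z):
    c=max(cv2.findContours(mask.astype(np.uint8),0,1)[0],key=cv2.contourArea).reshape(-1,2)
    return cv2.minAreaRect(np.float32(unproj(p,c,z)[:,:2]))
E
python3 - <<'E'
from h import *
p=viewer.capture("top");s=viewer.capture("side")
for q in(p,s):
  for t in("long_key","short_key"):
    for r in viewer.cut_out(t,q)[:1]: print(t,r["centre"],key(q,r["pixels"],86))
# rectified: columns = -y (2px/mm), rows = -x ; region at z=78
f=p["frame"];x0=420;x1=640;
c=unproj(p,[[240,208],[505,356]],78);print(c)
W,H=800,440
ys=c[0,1]+15-np.arange(W)/2; xs=c[0,0]+15-np.arange(H)/2
Y,X=np.meshgrid(ys,xs);uv=proj(p,np.c_[X.ravel(),Y.ravel(),np.full(X.size,78.)]).reshape(H,W,2).astype(np.float32)
cv2.imwrite("pics/rect.png",cv2.remap(f,uv[...,0],uv[...,1],1)[:,:,::-1]);print("y=%.1f-c/2 x=%.1f-r/2"%(ys[0],xs[0]))
E
```

```text
long_key [300.5, 237.6] ((621.1909790039062, 140.92242431640625), (127.81742858886719, 48.218414306640625), 79.16963958740234)
short_key [304.9, 297.8] ((527.8768310546875, 136.0485382080078), (76.6421890258789, 44.931396484375), 80.81005096435547)
long_key [313.3, 261.3] ((617.1727294921875, 138.75389099121094), (138.85321044921875, 50.922637939453125), 79.81217193603516)
short_key [365.4, 278.4] ((524.6693115234375, 135.33624267578125), (82.16056060791016, 43.575706481933594), 81.5602798461914)
[[ 672.02458868  239.95075372   78.        ]
 [ 438.84713738 -172.04541961   78.        ]]
y=255.0-c/2 x=687.0-r/2
```

View pics/rect.png

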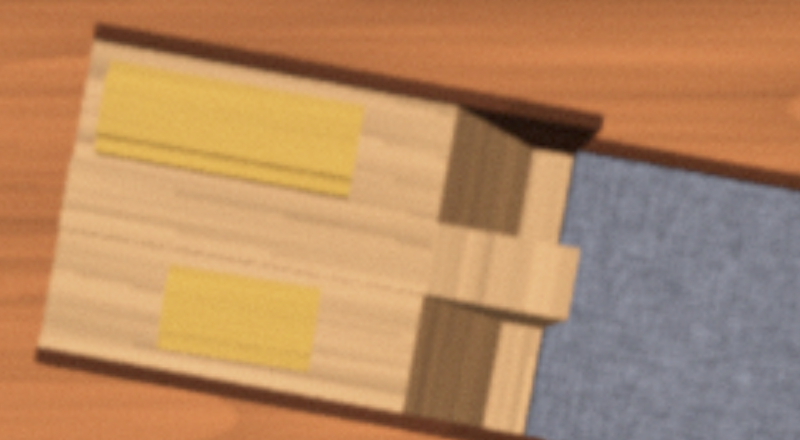

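The crop confirms it. The bronze bar at crop (230,128) measures 128 x 46 mm, so it is the long key, in the +y lane. The one at (240,318) measures 76 mm, so it is the short key. I put the ramp origin at about (549,-10) with yaw -1.748, and the key centre at ramp (-161,44). Next I'll shut and turn the tool, then travel to behind the tail.

```bash
r="python3 -m handwheel"
python3 -m handwheel '0 0 -0.6 0 0 -0.315 -1;0 0 -0.6 0 0 -0.315 -1;0 0 -0.6 0 0 -0.315 -1;0 0 -0.6 0 0 -0.315 -1;0 0 -0.6 0 0 -0.315 -1;0 0 -0.6 0 0 -0.315 -1;0 0 -0.6 0 0 -0.315 -1;0 0 -0.6 0 0 -0.315 -1'
python3 -m handwheel '0.98 0.37 0 0 0 0 -1;0.98 0.37 0 0 0 0 -1;0.98 0.37 0 0 0 0 -1;0.98 0.37 0 0 0 0 -1'
python3 -m handwheel '0.98 0.37 0 0 0 0 -1;0.98 0.37 0 0 0 0 -1;0.98 0.37 0 0 0 0 -1;0.98 0.37 0 0 0 0 -1'
```

```text
time: 1.37
tool_pos: [205.8, -483.0, 286.8]
tcp_rot: [3.142, 0.0, 1.399]
contact_force: [-0.4, 0.1, -0.0]
grip_width: 43.3
finger_force: 0.0
time: 1.7
tool_pos: [261.3, -389.8, 287.2]
tcp_rot: [3.141, -0.001, 1.396]
contact_force: [0.3, 0.3, 0.7]
grip_width: 16.4
finger_force: 0.0
time: 2.03
tool_pos: [314.8, -300.6, 287.1]
tcp_rot: [3.141, -0.001, 1.396]
contact_force: [-0.8, -0.3, -1.0]
grip_width: 0.4
finger_force: 0.0
```

```bash
python3 -m handwheel '0.97 0.37 0 0 0 0 -1;0.97 0.37 0 0 0 0 -1;0.97 0.37 0 0 0 0 -1;0.97 0.37 0 0 0 0 -1' |sed -n 2p
python3 -m handwheel '0.97 0.37 0 0 0 0 -1;0.97 0.37 0 0 0 0 -1;0.97 0.37 0 0 0 0 -1;0.97 0.37 0 0 0 0 -1' |sed -n 2p
python3 -m handwheel '0.97 0.37 0 0 0 0 -1;0.97 0.37 0 0 0 0 -1;0.97 0.37 0 0 0 0 -1;0.97 0.37 0 0 0 0 -1' |sed -n 2p
python3 -m handwheel '0.97 0.37 0 0 0 0 -1;0.97 0.37 0 0 0 0 -1;0.97 0.37 0 0 0 0 -1;0.97 0.37 0 0 0 0 -1' |sed -n 2p
python3 -m handwheel '0.97 0.37 0 0 0 0 -1;0.97 0.37 0 0 0 0 -1;0.97 0.37 0 0 0 0 -1;0.97 0.37 0 0 0 0 -1' |sed -n 2p
python3 -m handwheel '0.97 0.37 0 0 0 0 -1;0.97 0.37 0 0 0 0 -1;0.97 0.37 0 0 0 0 -1;0.97 0.37 0 0 0 0 -1;0.97 0.37 0 0 0 0 -1'
```

```text
tool_pos: [368.4, -212.4, 287.0]
tool_pos: [422.2, -124.0, 286.7]
tool_pos: [475.9, -35.4, 286.4]
tool_pos: [529.6, 53.2, 286.1]
tool_pos: [583.1, 141.8, 285.6]
time: 4.12
tool_pos: [635.6, 227.9, 285.8]
tcp_rot: [-3.141, 0.002, 1.392]
contact_force: [-0.1, -0.6, -0.2]
grip_width: 0.3
finger_force: 0.0
```

```bash
python3 -m handwheel '0 0.02 1 0 0 0 -1;0 0.02 1 0 0 0 -1;0 0.02 1 0 0 0 -1;0 0.02 1 0 0 0 -1' |sed -n 2p
python3 -m handwheel '0 0 0.8 0 0 0 -1;0 0 0.8 0 0 0 -1;0 0 0.8 0 0 0 -1;0 0 1 0 0 0 -1;0 0 1 0 0 0 -1;0 0 1 0 0 0 -1' |sed -n 2,4p
python3 -m handwheel '-0.1 0 0 0 0 0 -1;-0.2 0 0 0 0 0 -1;-0.3 0 0 0 0 0 -1;-0.4 0 0 0 0 0 -1;-0.5 0 0 0 0 0 -1' |sed -n 2,4p
python3 -m handwheel '-0.1 0 0 0 0 0 -1;-0.2 0 0 0 0 0 -1;-0.3 0 0 0 0 0 -1;-0.4 0 0 0 0 0 -1;-0.5 0 0 0 0 0 -1' |sed -n 2,4p
python3 - <<'E'
from h import *
u=np.array([-.177,-.984]);v=np.array([.984,-.177]);O=np.array([549,-10.])
im=[]
for n in("top","side"):
  q=viewer.capture(n)
  for r in viewer.cut_out("long_key",q):
    k=key(q,r["pixels"],86);d=np.array(k[0])-O;print(n,r["score"],r["centre"],d@u,d@v,k[1:])
  c=(270,240) if n=="top" else (320,250)
  im.append(cv2.resize(q["frame"][c[1]-80:c[1]+120,c[0]-60:c[0]+140,::-1],(400,400)))
cv2.imwrite("pics/a.png",np.hstack(im))
E
```

```text
tool_pos: [634.6, 225.8, 181.7]
tool_pos: [638.0, 228.8, 89.1]
tcp_rot: [3.14, -0.0, 1.392]
contact_force: [0.4, 0.1, 0.1]
tool_pos: [628.5, 179.6, 87.8]
tcp_rot: [3.14, -0.001, 1.392]
contact_force: [-0.5, 2.0, 2.1]
tool_pos: [619.1, 130.4, 86.6]
tcp_rot: [-3.141, 0.0, 1.392]
contact_force: [1.0, 2.6, 2.8]
top 0.89 [178.1, 184.6] -372.1978980102539 98.70068600463867 ((121.52361297607422, 42.676570892333984), 64.13311767578125)
top 0.74 [188.2, 280.9] -320.2718909912109 -47.86703512573242 ((120.45000457763672, 44.0191535949707), 19.571699142456055)
top 0.71 [344.4, 247.6] -98.16159265136719 43.34217059326172 ((37.85759353637695, 47.219696044921875), 80.86933898925781)
side 0.82 [352.9, 216.8] -13.231156860351563 40.74620253753662 ((32.20390319824219, 32.49787902832031), 25.42140007019043)
side 0.81 [296.3, 385.9] -374.2569508666992 -72.5719812927246 ((116.85950469970703, 46.31709671020508), 20.48176383972168)
side 0.79 [198.1, 358.9] -423.6864191894531 74.24355432128907 ((117.18512725830078, 47.442657470703125), 64.07230377197266)
side 0.67 [255.7, 240.6] -181.63932934570312 159.90930184936522 ((46.641143798828125, 122.65845489501953), 85.77294158935547)
```

View pics/a.png

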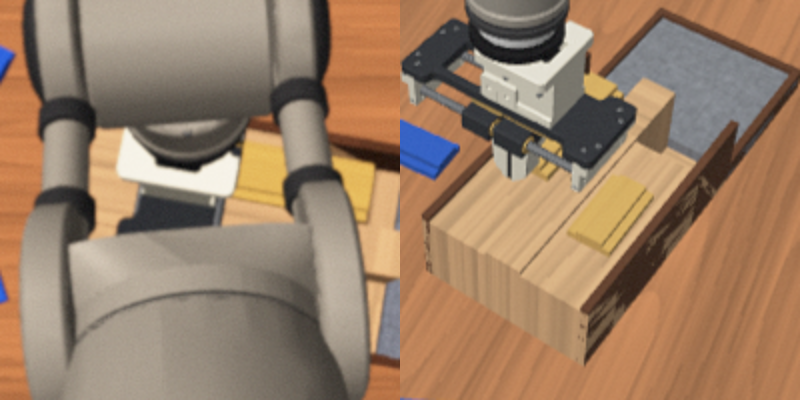

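The side crop shows the fingers right behind the tail. The top crop shows the nose corners at about (375,165) and (365,222), which are pixels (397.5,242.5) and (392.5,271). The short key has not moved.

Run:
```python
from h import *
u=np.array([-.177,-.984]);v=np.array([.984,-.177]);O=np.array([549,-10.])
q=viewer.capture("top")
for z in(86,92):
  d=unproj(q,[[397.5,242.5],[392.5,271]],z)[:,:2]-O;print(z,d@u,d@v)
f=q["frame"].astype(int);hsv=cv2.cvtColor(q["frame"],cv2.COLOR_RGB2HSV)
for row in(248,255,262): print(row,f[row,370:408:2].tolist())
```

```text
86 [-11.79545026 -12.75235621] [64.3756943  18.53608867]
92 [-12.53283925 -13.48226116] [63.15407719 17.67298698]
248 [[44, 40, 39], [48, 45, 44], [40, 40, 42], [40, 37, 35], [26, 25, 27], [134, 102, 52], [229, 184, 89], [228, 183, 91], [228, 185, 89], [230, 185, 92], [228, 183, 89], [229, 186, 95], [229, 187, 96], [229, 183, 93], [224, 180, 101], [226, 178, 128], [230, 185, 133], [228, 182, 131], [225, 180, 126]]
255 [[139, 132, 119], [141, 131, 117], [141, 130, 118], [139, 127, 115], [137, 124, 112], [122, 116, 102], [143, 114, 71], [229, 183, 88], [230, 190, 95], [231, 189, 96], [231, 189, 97], [231, 188, 96], [230, 185, 92], [230, 186, 95], [226, 182, 125], [228, 184, 131], [227, 184, 130], [226, 180, 128], [226, 179, 127]]
262 [[153, 143, 128], [159, 147, 130], [154, 141, 129], [158, 143, 131], [151, 141, 128], [153, 144, 130], [142, 133, 116], [99, 90, 73], [215, 169, 84], [229, 186, 93], [230, 188, 93], [231, 187, 95], [233, 193, 97], [223, 178, 109], [227, 182, 133], [228, 182, 131], [228, 185, 135], [223, 176, 125], [227, 179, 126]]
```

```bash
python3 -m handwheel '-0.05 0 0 0 0 0 -1;-0.1 0 0 0 0 0 -1;-0.15 0 0 0 0 0 -1;-0.2 0 0 0 0 0 -1;-0.25 0 0 0 0 0 -1;-0.29 0 0 0 0 0 -1;-0.33 0 0 0 0 0 -1;-0.36 0 0 0 0 0 -1' |sed -n 1,4p
python3 -m handwheel '-0.02 0 0 0 0 0 -1;-0.03 0 0 0 0 0 -1;-0.03 0 0 0 0 0 -1' |sed -n 1,4p
python3 -m handwheel '0.2 0 0 0 0 0 -1;0.2 0 0 0 0 0 -1;0.2 0 0 0 0 0 -1;0.2 0 0 0 0 0 -1;0.2 0 0 0 0 0 -1;0.2 0 0 0 0 0 -1;0.2 0 0 0 0 0 -1;0.2 0 0 0 0 0 -1' |sed -n 1,4p
python3 - <<'E'
from h import *
im=[]
for n in("top","side"):
  q=viewer.capture(n)
  c=(330,240) if n=="top" else (320,220)
  im.append(cv2.resize(q["frame"][c[1]-80:c[1]+120,c[0]-60:c[0]+140,::-1],(400,400)))
cv2.imwrite("pics/b.png",np.hstack(im))
E
```

```text
time: 6.7
tool_pos: [613.1, 95.5, 86.9]
tcp_rot: [3.141, -0.0, 1.392]
contact_force: [0.8, 2.5, 0.9]
time: 6.95
tool_pos: [612.5, 92.6, 86.8]
tcp_rot: [3.142, 0.001, 1.392]
contact_force: [1.2, 0.4, -0.2]
time: 7.62
tool_pos: [616.0, 112.3, 86.7]
tcp_rot: [-3.142, 0.0, 1.392]
contact_force: [-0.1, 0.2, 0.2]
```

View pics/b.png

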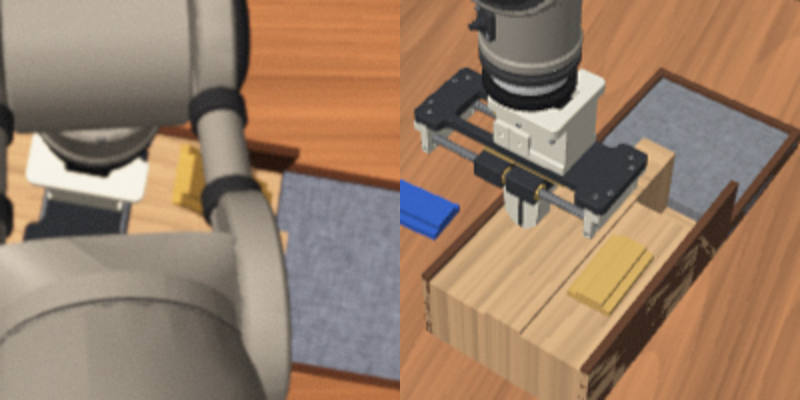

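In the top crop the key now spans about (180,180) to (272,190), which is foreshortened as if leaning. I'll lift the tool to check it.

```bash
python3 -m handwheel '0.6 0 -1 0 0 0 -1;0.6 0 -1 0 0 0 -1;0.6 0 -1 0 0 0 -1;0.6 0 -1 0 0 0 -1;0.6 0 -1 0 0 0 -1' |sed -n 1,4p
python3 - <<'E'
from h import *
im=[]
for n in("top","side"):
  q=viewer.capture(n)
  c=(330,240) if n=="top" else (320,220)
  im.append(cv2.resize(q["frame"][c[1]-80:c[1]+120,c[0]-60:c[0]+140,::-1],(400,400)))
cv2.imwrite("pics/c.png",np.hstack(im))
E
```

```text
time: 8.13
tool_pos: [627.5, 172.7, 188.7]
tcp_rot: [3.137, -0.001, 1.394]
contact_force: [-0.3, -0.7, 0.1]
```

View pics/c.png

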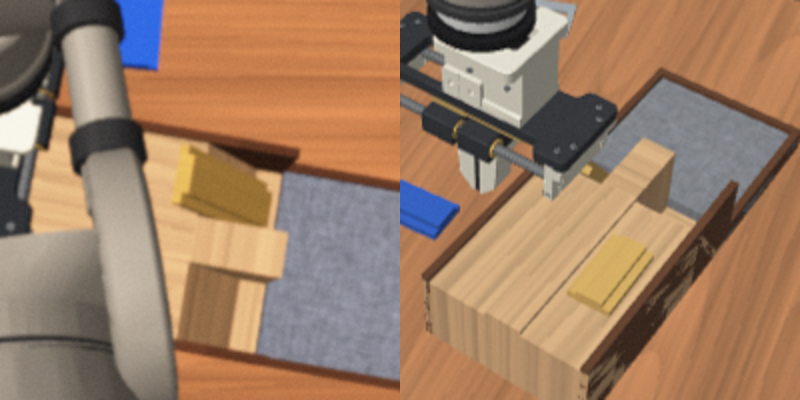

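The key leans nose down in the gutter, crown outward, with its tail at top crop (180,175). Now I'll lower the tips to about 20 mm above the deck and push level, slowly once in contact.

```bash
python3 -m handwheel '0 0.02 0.9 0 0 0 -1;0 0.02 0.9 0 0 0 -1;0 0.02 0.9 0 0 0 -1;-0.3 0.02 0.9 0 0 0 -1;-0.7 0.02 0.9 0 0 0 -1;-0.9 0.02 0.9 0 0 0 -1;-0.9 0.02 0.9 0 0 0 -1' |sed -n 1,4p
python3 -m handwheel '-0.1 0 0 0 0 0 -1;-0.2 0 0 0 0 0 -1;-0.26 0 0 0 0 0 -1;-0.32 0 0 0 0 0 -1;-0.38 0 0 0 0 0 -1;-0.44 0 0 0 0 0 -1;-0.5 0 0 0 0 0 -1;-0.56 0 0 0 0 0 -1' |sed -n 1,4p
python3 -m handwheel '-0.06 0 0 0 0 0 -1;-0.12 0 0 0 0 0 -1;-0.18 0 0 0 0 0 -1;-0.24 0 0 0 0 0 -1;-0.3 0 0 0 0 0 -1;-0.36 0 0 0 0 0 -1;-0.42 0 0 0 0 0 -1;-0.48 0 0 0 0 0 -1' |sed -n 1,4p
```

```text
time: 8.82
tool_pos: [611.8, 78.1, 96.7]
tcp_rot: [-3.14, 0.002, 1.388]
contact_force: [1.0, 0.2, -0.2]
time: 9.48
tool_pos: [602.6, 27.2, 96.6]
tcp_rot: [-3.141, 0.0, 1.393]
contact_force: [-0.0, 1.0, 0.1]
time: 10.15
tool_pos: [594.1, -20.1, 96.7]
tcp_rot: [3.142, 0.0, 1.392]
contact_force: [0.6, -0.4, 0.5]
```

```bash
python3 -m handwheel '-0.06 0 0 0 0 0 -1;-0.12 0 0 0 0 0 -1;-0.18 0 0 0 0 0 -1;-0.24 0 0 0 0 0 -1;-0.3 0 0 0 0 0 -1;-0.35 0 0 0 0 0 -1;-0.4 0 0 0 0 0 -1;-0.42 0 0 0 0 0 -1' |sed -n 1,4p
python3 -m handwheel '0 0 0 0 0 0 -1;0.3 0 0 0 0 0 -1;0.5 0 0 0 0 0 -1;0.8 0 -0.4 0 0 0 -1;0.9 0 -0.7 0 0 0 -1;0.9 0 -1 0 0 0 -1;0.9 0 -1 0 0 0 -1' |sed -n 1,4p
python3 - <<'E'
from h import *
im=[]
for n in("top","side"):
  q=viewer.capture(n)
  c=(400,260) if n=="top" else (340,220)
  im.append(cv2.resize(q["frame"][c[1]-80:c[1]+120,c[0]-80:c[0]+120,::-1],(400,400)))
cv2.imwrite("pics/d.png",np.hstack(im))
E
```

```text
time: 10.82
tool_pos: [586.7, -61.7, 96.7]
tcp_rot: [3.142, 0.0, 1.392]
contact_force: [0.3, 0.2, 0.4]
time: 11.4
tool_pos: [605.9, 29.0, 203.7]
tcp_rot: [3.13, -0.001, 1.395]
contact_force: [0.2, -0.1, 0.9]
```

View pics/d.png

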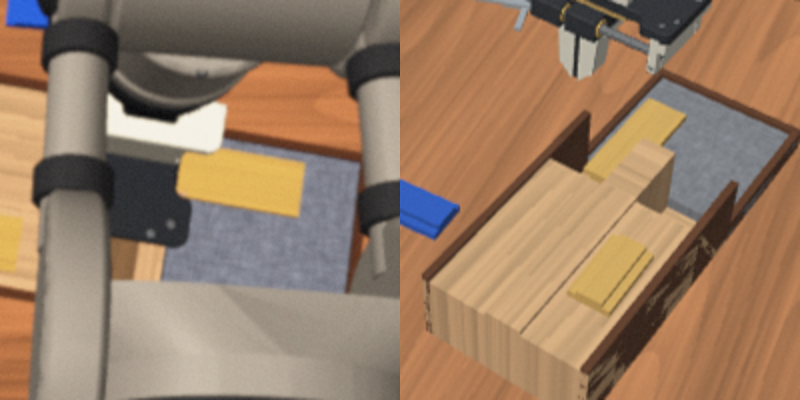

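The key now lies on the felt with its smooth underside up, at top crop (240,182) and side crop (640,138). I'll clear the arm and check that it lies wholly flat.

```bash
python3 -m handwheel '1 0 -0.6 0 0 0 -1;1 0 -0.6 0 0 0 -1;1 0 -0.6 0 0 0 -1;1 0 -0.6 0 0 0 -1' |sed -n 2p
python3 -m handwheel '1 0 0 0 0 0 -1;1 0 0 0 0 0 -1;1 0 0 0 0 0 -1;1 0 0 0 0 0 -1;1 0 0 0 0 0 -1;1 0 0 0 0 0 -1;1 0 0 0 0 0 -1' |sed -n 1,4p
python3 - <<'E'
from h import *
u=np.array([-.177,-.984]);v=np.array([.984,-.177]);O=np.array([549,-10.])
im=[]
for n in("top","side"):
  q=viewer.capture(n)
  for t,z in(("long_key",34),("short_key",86)):
   for r in viewer.cut_out(t,q):
    k=key(q,r["pixels"],z);d=np.array(k[0])-O;print(n,t,r["score"],r["centre"],d@u,d@v,k[1:])
  c=(400,260) if n=="top" else (340,220)
  im.append(cv2.resize(q["frame"][c[1]-80:c[1]+120,c[0]-80:c[0]+120,::-1],(400,400)))
cv2.imwrite("pics/e.png",np.hstack(im))
E
```

```text
tool_pos: [621.5, 131.0, 258.6]
time: 12.42
tool_pos: [638.1, 222.7, 256.0]
tcp_rot: [-3.14, 0.001, 1.391]
contact_force: [-0.0, -0.5, -0.4]
top long_key 0.77 [432.7, 268.3] 57.80047650146484 43.48463758850098 ((131.22341918945312, 48.42523956298828), 79.51192474365234)
top long_key 0.42 [146.4, 174.1] -448.76746435546875 118.62247265625 ((13.201321601867676, 28.838552474975586), 80.1440200805664)
top short_key 0.58 [308.2, 295.8] -137.3323405151367 -46.63393606567383 ((72.20695495605469, 42.80752944946289), 79.45230865478516)
side long_key 0.87 [377.3, 205.4] 56.31003076171875 41.98747631835937 ((138.22900390625, 48.04612731933594), 78.13549041748047)
side long_key 0.74 [295.5, 385.3] -353.2731046142578 -54.80071490478515 ((125.20050811767578, 48.33772277832031), 19.98382568359375)
side long_key 0.58 [198.3, 359.2] -405.72858984375 101.20585217285158 ((126.04556274414062, 52.04246139526367), 64.25756072998047)
side long_key 0.56 [256.0, 240.3] -146.17016619873047 193.72338709259031 ((51.501739501953125, 131.39796447753906), 85.2380599975586)
side short_key 0.65 [364.6, 277.6] -138.47656787109375 -49.8041282043457 ((84.215087890625, 44.48176956176758), 82.10858154296875)
```

View pics/e.png

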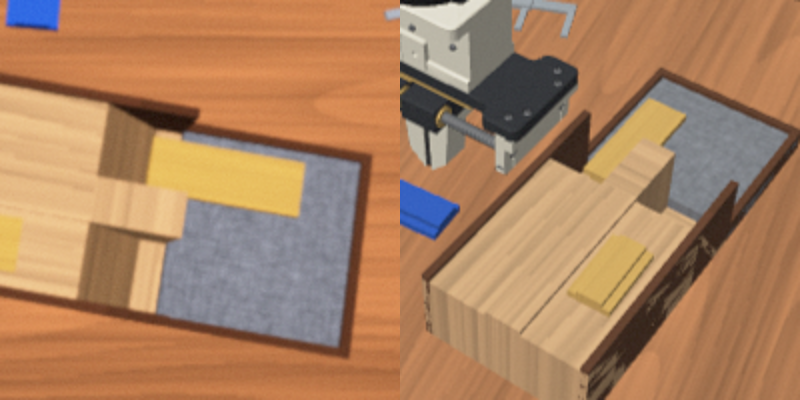

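Run:
```python
from h import *
u=np.array([-.177,-.984]);v=np.array([.984,-.177]);O=np.array([549,-10.])
C=[]
P=[]
for n in("top","side"):
  q=viewer.capture(n);m=viewer.cut_out("long_key",q)[0]["pixels"].astype(np.uint8)
  h=cv2.convexHull(max(cv2.findContours(m,0,1)[0],key=cv2.contourArea)).reshape(-1,2).astype(float)
  w=unproj(q,h,34)[:,:2]-O;a,b=w@u,w@v;a=(a-a.mean())/64;b=(b-b.mean())/23
  pts=[h[np.argmax(s*a+t*b)] for s in(1,-1) for t in(1,-1)]
  P.append(cv2.undistortPoints(np.array(pts).reshape(-1,1,2),K(q),q["dist_coeffs"]).reshape(-1,2).T);C.append(np.linalg.inv(q["T"])[:3])
X=cv2.triangulatePoints(C[0],C[1],P[0],P[1]);X=(X[:3]/X[3]).T
for x in X:print("ramp x,y,z",((x[:2]-O)@u).round(1),((x[:2]-O)@v).round(1),x[2].round(1))
o=bot.get_obs();print(o["time"])
```

```text
ramp x,y,z -113.3 276.0 9.6
ramp x,y,z -102.3 151.2 0.9
ramp x,y,z -150.3 267.5 23.2
ramp x,y,z -142.6 146.1 3.2
12.9167
```

Run:
```python
from h import *
u=np.array([-.177,-.984]);v=np.array([.984,-.177]);O=np.array([549,-10.])
for rep in range(2):
 C=[];P=[]
 for n,e in(("top",(432,268)),("side",(377,205))):
  q=viewer.capture(n);R=viewer.cut_out("long_key",q);r=min(R,key=lambda r:np.hypot(*(np.array(r["centre"])-e)));print(r["centre"])
  h=cv2.convexHull(max(cv2.findContours(r["pixels"].astype(np.uint8),0,1)[0],key=cv2.contourArea)).reshape(-1,2).astype(float)
  w=unproj(q,h,34)[:,:2]-O;a,b=w@u,w@v;a=(a-a.mean())/64;b=(b-b.mean())/23
  pts=[h[np.argmax(s*a+t*b)] for s in(1,-1) for t in(1,-1)]
  P.append(cv2.undistortPoints(np.array(pts).reshape(-1,1,2),K(q),q["dist_coeffs"]).reshape(-1,2).T);C.append(np.linalg.inv(q["T"])[:3])
 X=cv2.triangulatePoints(C[0],C[1],P[0],P[1]);X=(X[:3]/X[3]).T
 for x in X:print("ramp x,y,z",((x[:2]-O)@u).round(1),((x[:2]-O)@v).round(1),x[2].round(1))
```

```text
[434.3, 268.4]
[378.3, 207.6]
ramp x,y,z 123.7 66.5 29.8
ramp x,y,z 124.0 20.3 25.9
ramp x,y,z -4.7 62.6 39.0
ramp x,y,z -8.7 30.1 42.4
[432.3, 264.9]
[379.2, 206.8]
ramp x,y,z 121.6 64.5 32.8
ramp x,y,z 122.8 19.9 29.8
ramp x,y,z -6.5 61.7 41.1
ramp x,y,z -7.4 30.6 43.8
```

Run:
```python
from h import *
u=np.array([-.177,-.984]);v=np.array([.984,-.177]);O=np.array([549,-10.])
M=[]
for n,e in(("top",(432,268)),("side",(377,205))):
  q=viewer.capture(n);R=viewer.cut_out("long_key",q);r=min(R,key=lambda r:np.hypot(*(np.array(r["centre"])-e)))
  hsv=cv2.cvtColor(q["frame"],cv2.COLOR_RGB2HSV);M.append((q,cv2.GaussianBlur(r["pixels"].astype(np.float32),(0,0),.7)))
def edge(k,x,z,lo=30):
  q,m=M[k];b=np.arange(lo,90,.25);W=np.c_[O+x*u+b[:,None]*v,np.full(len(b),z)]
  uv=proj(q,W).astype(np.float32);s=cv2.remap(m,uv[None,:,0],uv[None,:,1],1)[0]
  i=np.where(s>.5)[0];return b[i[-1]] if len(i) else np.nan
for x in range(5,120,12):
  zs=np.arange(15,60,.5);d=[edge(0,x,z)-edge(1,x,z) for z in zs]
  i=np.nanargmin(np.abs(d));print(x,zs[i],edge(0,x,zs[i]))
```

```text
5 26.5 69.25
17 32.0 67.25
29 31.0 67.5
41 28.5 68.25
53 32.5 67.0
65 28.5 67.75
77 26.0 68.5
89 28.5 67.0
101 27.0 67.5
113 29.5 67.5
```

The height along the key's edge is level (about 29 mm, no trend from tail to nose), so it lies flat on the bed. The short key has not moved and the arm is clear.

```bash
python3 -c "
from plant import bot;print(bot.close_job())"
```

```text
the job is handed in; nothing more can be done
None
```

The long bronze key lies crown down and level on the felt bed with its flat underside up, its tail overhanging the gutter by about 29 mm; the short key was not moved, and the job is handed in at about 13 s (no verdict was returned).

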